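Unpin the fume box's sprung gate and hold it half open

ROBOT

A 6-joint arm with a two-finger parallel gripper is mounted at the origin on the work surface. World frame = base frame: x ahead of the robot, y to its left, z up, the work surface at z = 0. Lengths are in mm, angles in rad, forces in N, time in s.
With the tool pointing down it reaches from about 350 to 875 mm from the base axis. Payload 4.2 kg.
Tool frame: the origin (TCP) lies at the very end of the fingers, on their centre line; the grasp point (between the pads) lies 19 mm behind it; z points along the fingers, y is the line along which they close (so a half turn about z gives the same grasp; the last joint's range is limited). The gripper opens to 85 mm and grips with 20 to 120 N. Pads are 22 mm wide; open, the fingers measure 114 mm over their backs; the gripper's body (76 mm by 85 mm) begins 54 mm behind the grasp point. The pads swing forward as they close: fully open they stand 13 mm farther back than shut.
Start: joints at [-1.084, 0.385, 0.008, 0, -1.194, -0.259], TCP at [141.164, -608.828, 231.312] pointing down, gripper open.
Joint ranges: [-3.14, 3.14], [-1.21, 2.06], [-1.07, 1.41], [-3.16, 2.05], [-2.99, -0.16], [-3.1, 3.1]. Speed limits (rad/s): [2.79, 2.79, 3.14, 3.14, 3.14, 3.14].

INTERFACE

Orientations are given as a rotation vector (axis times angle).
In Python, from workcell import manip gives the robot as it stands.
- The arm moves only by the tool pendant, called after "Request:" as name(argument=value, ...), one argument or row to a line, values as JSON. Schema: {"type":"object","properties":{"ticks":{"type":"array","items":{"type":"object","properties":{"sx":{"type":"number"},"sy":{"type":"number"},"sz":{"type":"number"},"twist":{"type":"number"}},"additionalProperties":false},"minItems":1,"maxItems":10},"jaw":{"type":"number"},"grip_force":{"type":"number"},"only":{"type":"string"},"quiet":{"type":"boolean"},"lines":{"type":"string"}},"required":["ticks"],"additionalProperties":false}. ticks is a list of rows, 1 to 10 of them, each an object with the fields sx, sy, sz (the shift in mm), twist (a turn about the tool's z in rad); a field left out counts as zero; each row is the pose to reach, as a shift and turn from the pose commanded when the call began, along the tool's axes at that moment; what a row does not reach only later rows make up. A row lasts 1/12 s, in which the tool goes at most 41.7 mm and 0.125 rad, less where a joint would pass 70% of its speed; a pose out of reach is approached as far as the arm can. jaw is the finger opening in mm, set as the call begins (left out keeps the last). The fingers move at their own pace and stop on an object; grip_force is the grip in N (left out, the last holds). Time passes only in rows, so rows that do not move let the fingers close. The tool returns the time, the measured TCP pose, the force, the opening and the grip force at its end. only (a regular expression) keeps the lines of the reply that match it, lines (a string "A,B") keeps lines A to B, and quiet returns only ok. Input that does not fit is refused with a message, and nothing moves.
- manip.state(): the state, without advancing time (a new reading comes with each control period).
- manip.camera(name): name is "scene" or "side" or "wrist"; returns a dict with "frame" (420x560x3 uint8, red, green, blue), "camera_matrix" (3x3 intrinsics, pixels), "dist" ([k1, k2, p1, p2, k3] as OpenCV has them; the pictures are not rectified), "cam_to_world" (4x4, takes a point from camera to world coordinates). Camera axes: x right, y up, looking along -z (the intrinsics and any distortion apply to the point x, -y, -z); pixel columns grow to the right and rows downward; lengths in mm; the calibration is good to about 2 mm. A picture is of the moment at which its call begins. There is no depth.
- manip.hand_in(): hands the job in; it is judged then, once.
The state is a dict: "time": time; "joint_pos": joint angles; "joint_vel": joint speeds; "joint_torque": joint torques, N m; "ee_pos": TCP position; "orientation": TCP orientation; "ft_force": force on the tool from outside, world axes, zero at the start; "ft_torque": the same for the moment, N m; "grip_width": finger opening in mm; "grip_force": force on a finger pad.
Only numpy, scipy, OpenCV 4.12 (cv2) and the standard library are available. Lean on these libraries where they do the work, as an engineer would, in place of code of your own. Each camera call takes 0.05 s, during which the arm holds its last target. There are 200 camera calls.

TASK

The sliding gate on top of the bench fume box is pinned shut: draw the locking pin up out of its bore and park it in the keeper's notch, hanging upright by its collar, and let go of it. Then pull the gate by its grip against the return spring until the port is half open and hold it there while the fan's draw is checked: finish still holding the gate steady at half travel, because it springs shut if let go. Leave the other things on the box and the ledge where they are.

Things in the scene. Friction and masses are not known exactly. Their poses are not given: they have to be found in the camera images.
- fume_box: Bench fume extractor fixed on the ledge: sheet-metal box 270 (x) by 300 (y) by 70 mm high, 80 mm fan on its rear (+x) face. Origin: centre of its underside, z up, front = its -x. On the deck (70 mm up) a slide gate: flanges 140 x 84 mm, top at 86 mm, 12 mm spring tubes beside them (y +/-50), and on the left (x -20, y +105 mm) the pin's keeper bracket. The blade slides out to the front (-x).
- lock_pin: Loose steel locking pin, 70 to 130 g, at the start upright in the bore, through flange and blade. Origin on its axis at the underside of its collar. Below: shank 10 mm in diameter, 28 mm long, chamfered foot. Above: collar of 24 mm diameter, 4 mm thick, then a round knob of 20 mm diameter up to 30 mm above the origin. z points up, from foot to knob.
- bore_mouth (a point): Mouth of the vertical locking bore (11.5 mm wide) in the top of a 26 mm square boss, 100 mm above the ledge, at x -22 mm, y 0 of the fume box, between port and grip. The pin's collar rests here at the start; it is free of the bore once lifted more than 28 mm.
- park_notch (a point): Where the parked pin's origin belongs: in the keeper's slot, level with the top of its lip, 106 mm above the ledge; axes as the fume box. The lip is 5 mm thick, 40 mm wide (y), reaches 25 mm in front (-x), free space below. The slot, 13 mm wide, is open to front and top and closes 7.5 mm behind (+x). Shank in the slot, collar flat on the lip; lower it in from above or slide it in from the front.
- gate_grip (a point): Centre of the top edge of the gate's grip, 118.5 mm above the ledge: an upright black plastic block 12 mm thick (box x), 50 mm wide (box y), 37 mm tall on the front end of the blade, moving with it; shut, it is at x -115 mm, y 0 of the box. At its foot the blade and a yoke bar, 8 mm thick and 112 mm wide, lie about 80 mm above the ledge.
- gate_blade (a joint): Travel of the gate blade in m: 0 shut, growing as it is pulled out to the front (box -x), 0.064 fully open; half travel is 0.032, the blade's rear edge then lying across the middle of the port. The return spring pulls it shut with 3 N at 0, 9.4 N at half, 15.8 N fully open (200 N/m). The pin in the bore locks it at 0.
- port (a point): Centre of the round port of 64 mm diameter in the gate's top flange, 86 mm above the ledge, at x +45 mm, y 0 of the fume box; covered by the blade when shut.
- bobbin: White plastic transformer bobbin, 42 by 36 by 32 mm, standing on the right of the fume box's deck. Origin under its centre. Bystander.
- terminal_block: Brass terminal block with four screws on a black base, 70 by 24 by 23 mm. Origin under its centre. Bystander.
- multimeter: Black rubber-cased multimeter lying flat, 185 by 88 by 38 mm. Origin under its centre. Bystander.
- insulator: Squat green ceramic insulator with two sheds, 68 mm wide, 64 mm high. Origin under its centre. Bystander.
- screwdriver: Black-handled screwdriver lying flat, 190 mm long. Bystander.
- transformer: Salvaged mains transformer, steel core and copper winding, 90 by 50 by 55 mm. Origin under its centre. Bystander.
- heat_sink: Finned aluminium heat sink, 70 by 46 by 30 mm. Origin under its centre. Bystander.

How it is judged:
By the outcome, as a careful person would: the job done as asked, in the order asked, and still so for the second after the job is handed in, while the arm keeps its last pose, push and grip.
It also fails if it takes over 48 s, if anything falls off the work surface, if the arm or the gripper's body presses on something with over 40 N, if the wrist force passes 120 N, or if a joint passes its speed limit or range.

## Working session

There is one attempt and no reset: what is moved stays moved. The work goes in short steps, Python scripts to look and compute and a tool call to move; the robot and the scene stay as the last step left them, time stands still between calls to the robot, and variables do not carry over. Pictures are saved under pics/ and viewed, at most 10 in all, crops included, and the job is handed in when it is done.

```bash
ls; mkdir -p pics; cat > h.py <<'E'
import numpy as np, cv2, pickle
from workcell import manip
def snap(name,tag):
    c=manip.camera(name); pickle.dump(c,open(f'pics/{tag}.pkl','wb'))
    cv2.imwrite(f'pics/{tag}.png',c['frame'][:,:,::-1]); return c
def load(tag): return pickle.load(open(f'pics/{tag}.pkl','rb'))
def ray(c,uv):
    n=cv2.undistortPoints(np.array([[uv]],float),np.array(c['camera_matrix']),np.array(c['dist']))[0,0]
    T=np.array(c['cam_to_world']); d=T[:3,:3]@np.array([n[0],-n[1],-1]); return T[:3,3],d/np.linalg.norm(d)
def tri(*obs):
    A=np.zeros((3,3));b=np.zeros(3);rs=[ray(c,uv) for c,uv in obs]
    for o,d in rs: P=np.eye(3)-np.outer(d,d);A+=P;b+=P@o
    x=np.linalg.solve(A,b); return x,[np.linalg.norm((np.eye(3)-np.outer(d,d))@(x-o)) for o,d in rs]
def onz(c,uv,z):
    o,d=ray(c,uv); return o+d*(z-o[2])/d[2]
def proj(c,p):
    T=np.array(c['cam_to_world']); q=T[:3,:3].T@(np.atleast_2d(p)-T[:3,3]).T; q=q*np.array([[1],[-1],[-1]])
    return cv2.projectPoints(q.T.copy(),np.zeros(3),np.zeros(3),np.array(c['camera_matrix']),np.array(c['dist']))[0][:,0]
E
python3 - <<'E'
from h import *
for n in ('scene','side','wrist'):
    c=snap(n,n+'0'); T=np.array(c['cam_to_world']); print(n,T[:3,3].round(),(-T[:3,2]).round(2))
s=manip.state(); print(s)
E
```

```text
pics
workcell.py
scene [1440.  304.  676.] [-0.77 -0.34 -0.54]
side [218. 470. 807.] [ 0.36 -0.56 -0.74]
wrist [  72. -626.  373.] [ 0.28  0.06 -0.96]
{'time': 0.15, 'joint_pos': array([-1.08439336e+00,  3.85360305e-01,  6.95885351e-03, -3.17722827e-04,
       -1.19399365e+00, -2.58596144e-01]), 'joint_vel': array([-9.36849539e-04, -3.58352586e-03,  4.16843450e-03,  7.68243325e-04,
        1.14212484e-03,  5.26059898e-05]), 'joint_torque': array([-3.02451781e-04, -3.92678547e+01,  1.88582969e+01,  4.18869719e+00,
       -3.41513638e-03, -3.02916998e-07]), 'ee_pos': array([ 141.06066902, -608.43525583,  230.49728807]), 'orientation': array([ 3.56847081e-01, -3.12095031e+00, -2.50771621e-03]), 'ft_force': array([-0.19213493, -0.51451904,  0.64969939]), 'ft_torque': array([-0.02279057,  0.00316482, -0.01033102]), 'grip_force': 0.0, 'grip_width': 85.01763851292642}
```

View pics/scene0.png

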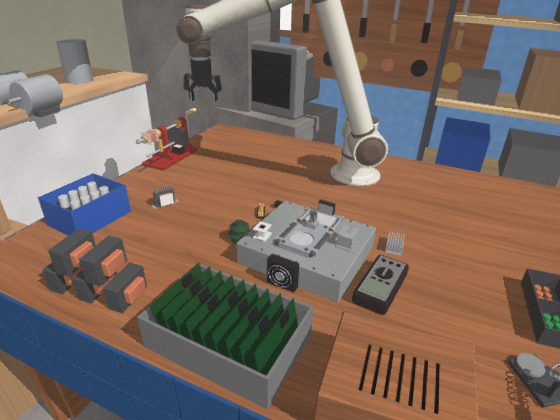

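View pics/side0.png

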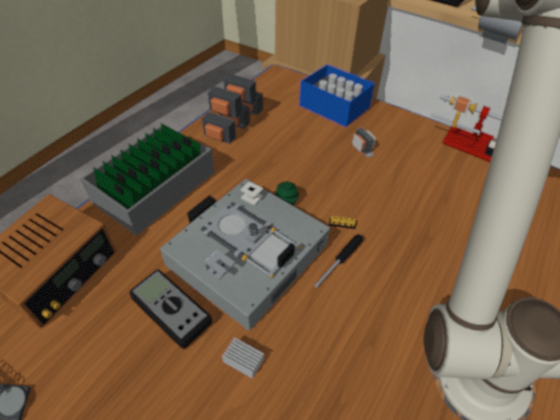

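The scene picture shows the box at about (305,245), with the fan at (283,275). In the side picture it is at about (245,250), with the black grip at (286,252) and the keeper at (218,264). Next I'll enlarge both.

```bash
python3 - <<'E'
from h import *
a=cv2.imread('pics/scene0.png')[195:295,230:380]; b=cv2.imread('pics/side0.png')[178:326,158:334]
a=cv2.resize(a,None,fx=3,fy=3,interpolation=cv2.INTER_CUBIC); b=cv2.resize(b,None,fx=2,fy=2,interpolation=cv2.INTER_CUBIC)
o=np.zeros((600,800,3),np.uint8); o[:300,:450]=a; o[304:600,:352]=b
o[:296,450:]=b[:, :350]
cv2.imwrite('pics/crop0.png',cv2.resize(np.hstack([cv2.resize(a,(444,296)),b]),(796,296)))
E
```

```text
(no output)
```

View pics/crop0.png

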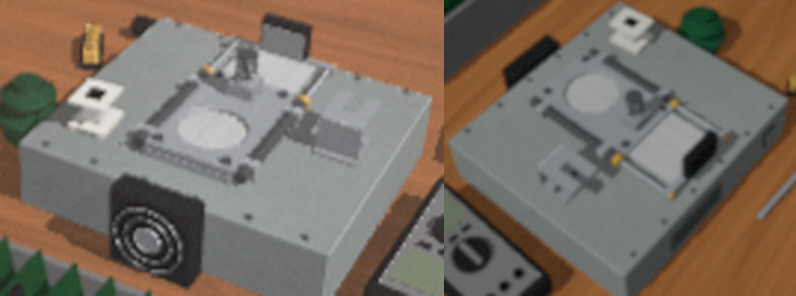

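The crops show the deck corners, the port, the pin knob, the grip and the keeper in both views. I'll fit the box pose from the corners and triangulate the points.

```bash
cat >> h.py <<'E'
from scipy.optimize import least_squares
def box2w(p,pts):
    pts=np.atleast_2d(np.array(pts,float)); c,s=np.cos(p[2]),np.sin(p[2])
    return np.c_[p[0]+c*pts[:,0]-s*pts[:,1],p[1]+s*pts[:,0]+c*pts[:,1],pts[:,2]+(p[3] if len(p)>3 else 0)]
def fit(obs,p0):
    f=lambda p: np.concatenate([(proj(c,box2w(p,[q]))-np.array(uv)).ravel() for c,q,uv in obs])
    r=least_squares(f,p0,loss='soft_l1'); return r.x,f(r.x).reshape(-1,2)
E
python3 - <<'E'
from h import *
sc,sd=load('scene0'),load('side0')
A=lambda u,v:(u/2.96+230,v/2.96+195); B=lambda u,v:((u-444)/2+158,v/2+178)
for n,a,b in (('FL',A(432,98),B(622,275)),('RL',A(328,257),B(452,147)),('RR',A(20,145),B(615,2)),('FR',A(155,20),B(787,100)),
  ('port',A(212,130),B(591,94)),('knob',A(246,58),B(636,97))):
    print(n,[np.round(t,1) for t in tri((sc,a),(sd,b))])
obs=[]
for q,a,b in (((-135,150,70),A(432,98),B(622,275)),((135,150,70),A(328,257),B(452,147)),((135,-150,70),A(20,145),B(615,2)),((-135,-150,70),A(155,20),B(787,100)),((45,0,86),A(212,130),B(591,94))):
    obs+=[(sc,q,a),(sd,q,b)]
p,r=fit(obs,[560,-80,0,0]);print(p,r.round(1).tolist())
for n,q in dict(bore=(-22,0,100),park=(-20,105,106),grip=(-115,0,118.5),port=(45,0,86)).items(): print(n,box2w(p,[q]).round(1))
E
```

```text
FL [array([469.4, 181.6,  66.4]), array([1.5, 1.5])]
RL [array([729.6, 158.3,  59.2]), array([0., 0.])]
RR [array([ 713.6, -134.7,   66.5]), array([1.1, 1.1])]
FR [array([ 444. , -121.8,   60.3]), array([0.4, 0.4])]
port [array([633.8,  17.8,  80.2]), array([0.6, 0.6])]
knob [array([566.1,  20.7, 121.1]), array([2.4, 2.4])]
[ 5.89514205e+02  2.09210532e+01 -7.29663116e-02 -6.38620206e+00] [[-0.8, -0.2], [1.4, 1.7], [0.5, 0.3], [-2.8, -1.5], [-1.4, 0.1], [0.8, 0.4], [1.0, -0.6], [-0.3, -0.2], [-0.3, 0.1], [-0.3, 0.2]]
bore [[567.6  22.5  93.6]]
park [[577.2 127.1  99.6]]
grip [[474.8  29.3 112.1]]
port [[634.4  17.6  79.6]]
```

The z values come out 4–10 mm low on blurry picks, so this fit is only a rough one. I'll bring the wrist camera over the gate, turning the tool so that it closes along box x.

Request:
pendant(
  ticks=[
    {"sx":-15, "sy":13, "twist":-0.06},
    {"sx":-42, "sy":37, "twist":-0.18},
    {"sx":-70, "sy":62, "twist":-0.3},
    {"sx":-98, "sy":87, "twist":-0.42},
    {"sx":-126, "sy":112, "twist":-0.54},
    {"sx":-154, "sy":138, "twist":-0.66},
    {"sx":-183, "sy":164, "twist":-0.78},
    {"sx":-212, "sy":190, "twist":-0.9},
    {"sx":-242, "sy":217, "twist":-1.02},
    {"sx":-272, "sy":245, "twist":-1.14},
  ],
)

```text
time: 0.98
ee_pos: [351.3, -307.0, 231.3]
orientation: [-1.992, 2.43, -0.0]
ft_force: [0.6, -0.1, 0.2]
grip_width: 85.3
grip_force: 0.0
```

```bash
cat >> h.py <<'E'
from scipy.spatial.transform import Rotation as Ro
def todo(x,y,z,ydir):
    "tool-frame shift to TCP target and turn so that tool y lies along +-ydir (angle, world)"
    s=manip.state(); R=Ro.from_rotvec(s['orientation']).as_matrix(); d=R.T@(np.array([x,y,z])-s['ee_pos'])
    t=np.arctan2(R[1,1],R[0,1]); e=(ydir-t+np.pi/2)%np.pi-np.pi/2
    print('tcp',s['ee_pos'].round(1),'shift',d.round(1),'turn',-round(e,3),'F',s['ft_force'].round(1),'w',round(s['grip_width'],1),'gf',round(s['grip_force'],1),'t',s['time'],'q6',s['joint_pos'][5].round(2), 'tilt',np.degrees(np.arccos(-R[2,2])).round(2))
E
python3 -c "
from h import *
todo(550,-20,240,-.073)"
```

```text
tcp [ 351.3 -307.   231.3] shift [-320.4 -138.5   -8.7] turn -0.124 F [ 0.6 -0.1  0.2] w 85.3 gf 0.0 t 0.9833 q6 0.17 tilt 0.0
```

Request:
pendant(
  ticks=[
    {"sx":-37, "sy":-16, "sz":-1, "twist":-0.05},
    {"sx":-74, "sy":-32, "sz":-2, "twist":-0.1},
    {"sx":-111, "sy":-48, "sz":-3, "twist":-0.124},
    {"sx":-148, "sy":-64, "sz":-4, "twist":-0.124},
    {"sx":-185, "sy":-80, "sz":-5, "twist":-0.124},
    {"sx":-222, "sy":-96, "sz":-6, "twist":-0.124},
    {"sx":-258, "sy":-112, "sz":-7, "twist":-0.124},
    {"sx":-290, "sy":-125, "sz":-8, "twist":-0.124},
    {"sx":-311, "sy":-134, "sz":-9, "twist":-0.124},
    {"sx":-320, "sy":-138, "sz":-9, "twist":-0.124},
  ],
)

```text
time: 1.82
ee_pos: [552.0, -20.5, 239.8]
orientation: [-2.135, 2.304, 0.0]
ft_force: [-0.5, 0.2, 0.3]
grip_width: 85.2
grip_force: 0.0
```

```bash
python3 - <<'E'
from h import *
c=snap('wrist','w1'); print(np.array(c['cam_to_world']).round(2), c['camera_matrix'],c['dist'])
todo(560,100,240,-.073)
E
```

```text
[[-1.0000e+00 -7.0000e-02 -2.0000e-02  5.4728e+02]
 [ 8.0000e-02 -9.6000e-01 -2.8000e-01 -9.3270e+01]
 [-0.0000e+00 -2.8000e-01  9.6000e-01  3.8209e+02]
 [ 0.0000e+00  0.0000e+00  0.0000e+00  1.0000e+00]] [[374.05154602   0.         279.28798932]
 [  0.         374.05154602 200.01099794]
 [  0.           0.           1.        ]] [0.0281205 0.        0.        0.        0.       ]
tcp [552.1 -20.6 239.6] shift [-120.8    1.3   -0.4] turn -0.003 F [0.1 0.1 0.1] w 85.2 gf 0.0 t 1.8667 q6 -0.33 tilt 0.01
```

View pics/w1.png

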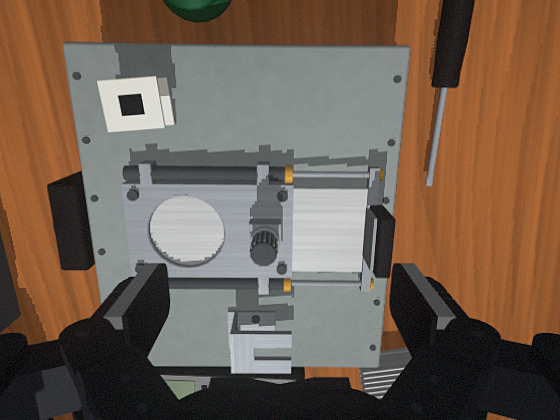

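The wrist view shows the port at (187,230), the knob at (264,250), the grip at about (383,240), and the keeper slot at (270,352), open to the right, which is the front. I'll take a second wrist view 110 mm further toward +y.

Request:
pendant(
  ticks=[
    {"sx":-20},
    {"sx":-55},
    {"sx":-90},
    {"sx":-105},
    {"sx":-110},
    {"sx":-110},
  ],
)

```text
time: 2.37
ee_pos: [558.7, 86.5, 240.1]
orientation: [2.132, -2.306, -0.001]
ft_force: [0.1, -0.5, 0.5]
grip_width: 85.1
grip_force: 0.0
```

```bash
python3 - <<'E'
from h import *
snap('wrist','w2')
a=cv2.imread('pics/w1.png')[185:385,100:410]; b=cv2.imread('pics/w2.png')
cv2.imwrite('pics/w1c.png',cv2.resize(a,None,fx=2.5,fy=2.5,interpolation=cv2.INTER_CUBIC))
E
```

```text
(no output)
```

View pics/w2.png

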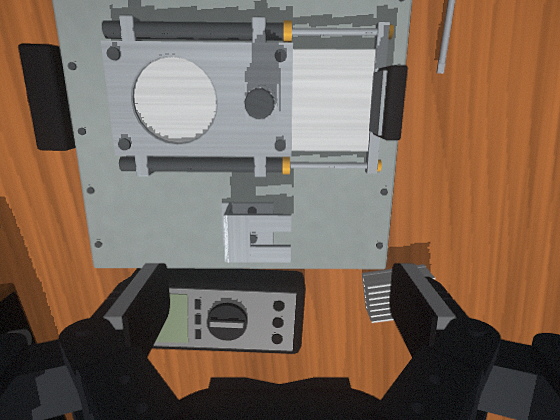

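View pics/w1c.png

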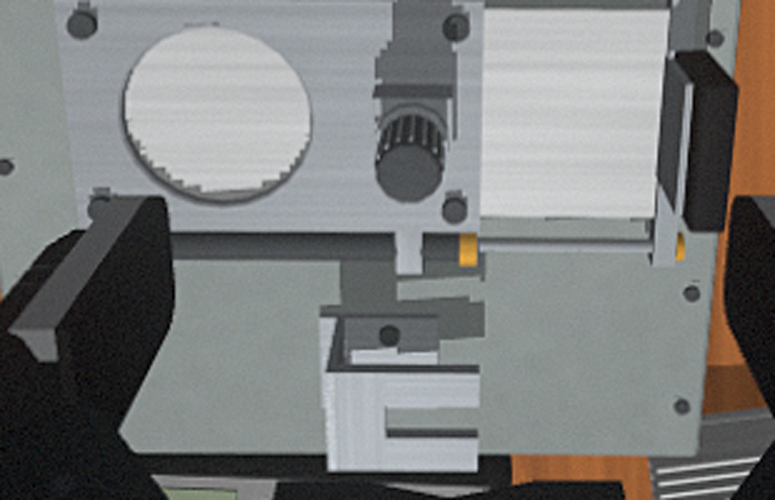

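The w2 picture shows the knob top at (260,103), the port at (175,100), the grip front edge from (406,66) to (401,140), and the keeper lip end from (291,216) to (291,263). The w1 crop gives the same points. I'll fit the pose with both.

```bash
python3 - <<'E'
from h import *
w1,w2=load('w1'),load('w2'); C=lambda u,v:(u/2.5+100,v/2.5+185)
P={'port':((45,0,86),C(217,114),(175.5,100)),'gripFR':((-121,-25,118.5),C(737,85),(406,66)),'gripFL':((-121,25,118.5),C(722,230),(401,140)),
'lipR':((-45,85,106),C(480,370),(291,216)),'lipL':((-45,125,106),C(478,470),(291,263)),'slotend':((-12.5,105,106),C(386,421),(249,239.5)),
'cornFL':((-135,150,70),C(696,455),(384,268)),'knob':((-22,0,130),C(410,172),(260,103))}
obs=[]
for n,(q,a,b) in P.items():
    print(n,[np.round(t,1) for t in tri((w1,a),(w2,b))]); obs+=[(w1,q,a),(w2,q,b)]
obs+=[(w1,(135,-150,70),(65,43)),(w1,(-135,-150,70),(409,46))]
p,r=fit(obs,[590,20,-.07,0]);print(p,r.round(1).tolist())
for n,q in dict(knob=(-22,0,130),park=(-20,105,106),grip=(-115,0,118.5),port=(45,0,86)).items(): print(n,box2w(p,[q]).round(1))
todo(0,0,0,p[2])
E
```

```text
port [array([634.3,  15.2,  84.1]), array([0.3, 0.3])]
gripFR [array([468.8,   5.7, 117.5]), array([0.2, 0.2])]
gripFL [array([471.7,  54.6, 115.9]), array([0.7, 0.7])]
lipR [array([552.2, 110. , 101.8]), array([0.1, 0.1])]
lipL [array([555.3, 149.7, 103.7]), array([0.2, 0.2])]
slotend [array([586.7, 126.2, 104.3]), array([0.4, 0.4])]
cornFL [array([470.4, 177.5,  70.7]), array([0.5, 0.5])]
knob [array([567.4,  21.1, 129.6]), array([0.2, 0.2])]
[ 5.90128277e+02  2.07131789e+01 -8.34670996e-02 -3.79197854e+00] [[0.5, 1.2], [-0.2, 2.4], [0.5, -1.2], [0.9, 0.4], [0.6, 0.7], [-1.5, 1.3], [-0.4, -0.5], [-0.2, -0.8], [-0.3, -1.8], [-0.8, -1.5], [-0.0, -1.4], [1.1, -0.9], [0.7, -0.1], [1.7, 1.6], [-0.5, -0.0], [-1.1, 2.2], [-2.5, -0.4], [1.5, -0.1]]
knob [[568.2  22.5 126.2]]
park [[579.  127.  102.2]]
grip [[475.5  30.3 114.7]]
port [[635.   17.   82.2]]
tcp [558.7  85.8 240.2] shift [129.5 550.  240.6] turn 0.004 F [ 0.9  0.3 -0.4] w 85.7 gf 0.0 t 2.4167 q6 -0.52 tilt 0.05
```

Heights agree with the text to within about 2 mm: knob top 129.6 against 130, lip 102–104 against 106, grip 116–117 against 118.5. The ray residuals are under 1 mm. Next I'll go to the knob.

```bash
python3 -c "
from h import *
todo(567.5,21.5,160,-.078); todo(567.5,21.5,108,-.078)"
```

```text
tcp [558.7  85.8 240.2] shift [ 63.3 -13.9  80.2] turn -0.001 F [ 0.9  0.3 -0.4] w 85.7 gf 0.0 t 2.4167 q6 -0.52 tilt 0.05
tcp [558.7  85.8 240.2] shift [ 63.3 -13.9 132.2] turn -0.001 F [ 0.9  0.3 -0.4] w 85.7 gf 0.0 t 2.4167 q6 -0.52 tilt 0.05
```

Request:
pendant(
  ticks=[
    {"sx":15, "sy":-4, "sz":15},
    {"sx":36, "sy":-8, "sz":40},
    {"sx":54, "sy":-12, "sz":62},
    {"sx":62, "sy":-14, "sz":76},
    {"sx":63, "sy":-14, "sz":80},
    {"sx":63, "sy":-14, "sz":80},
  ],
  jaw=50,
)

```text
time: 2.92
ee_pos: [567.2, 20.6, 159.3]
orientation: [2.127, -2.309, -0.002]
ft_force: [-0.3, -0.3, 0.7]
grip_width: 50.0
grip_force: 0.0
```

```bash
python3 - <<'E'
from h import *
todo(567.5,21.5,108,-.078)
c=snap('wrist','w3'); print(proj(c,[[567.5,21.5,130],[567.5,21.5,100]]).round(1))
a=snap('side','s3')
x=cv2.resize(cv2.imread('pics/s3.png')[180:300,190:340],(525,420),interpolation=cv2.INTER_CUBIC)
cv2.imwrite('pics/p3.png',cv2.resize(np.hstack([cv2.imread('pics/w3.png'),x]),None,fx=.73,fy=.73,interpolation=cv2.INTER_AREA))
E
```

```text
tcp [567.2  20.6 159.3] shift [-1.  -0.4 51.3] turn -0.004 F [-0.3 -0.3  0.7] w 50.0 gf 0.0 t 2.9167 q6 -0.4 tilt 0.17
[[280.7 245.2]
 [280.4 224.4]]
```

View pics/p3.png

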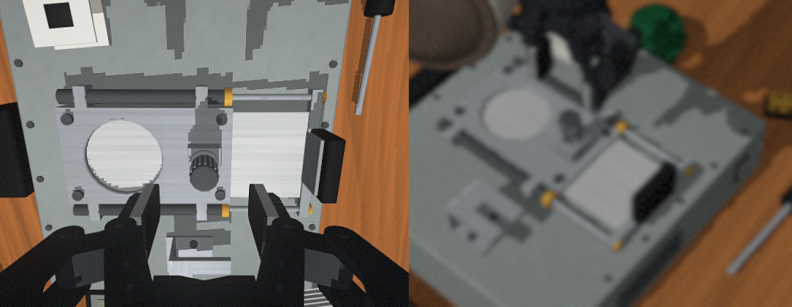

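The knob top is at (281,246.5) full scale against a predicted (281,245), so it is lined up. I'll descend and grip.

Request:
pendant(
  ticks=[
    {"sx":-1, "sz":12},
    {"sx":-1, "sz":30},
    {"sx":-1, "sz":44},
    {"sx":-1, "sz":50},
    {"sx":-1, "sz":51},
    {"sx":-1, "sz":51},
  ],
  jaw=50,
)

```text
time: 3.52
ee_pos: [568.8, 24.0, 110.2]
orientation: [-2.132, 2.306, -0.001]
ft_force: [0.1, -0.8, -0.3]
grip_width: 49.8
grip_force: 0.0
```

Request:
pendant(
  ticks=[
    {},
    {},
    {},
    {},
    {},
    {},
    {},
    {},
  ],
  jaw=10,
  grip_force=40,
)

```text
time: 4.18
ee_pos: [568.4, 23.8, 110.5]
orientation: [-2.132, 2.306, -0.001]
ft_force: [-4.2, 1.0, 5.8]
grip_width: 18.2
grip_force: 39.0
```

Request:
pendant(
  ticks=[
    {"sz":-3},
    {"sz":-10},
    {"sz":-20},
    {"sz":-31},
    {"sz":-42},
    {"sz":-50},
    {"sz":-54},
    {"sz":-55},
    {"sz":-55},
  ],
)

```text
time: 4.93
ee_pos: [568.2, 23.6, 164.5]
orientation: [-2.132, 2.307, 0.0]
ft_force: [0.1, -0.1, -0.8]
grip_width: 18.5
grip_force: 39.1
```

```bash
python3 - <<'E'
from h import *
todo(578.3,126.5,166,-.078)
c=snap('wrist','w4'); s=snap('side','s4'); s=snap('scene','c4')
a=cv2.resize(cv2.imread('pics/c4.png')[180:260,270:390],(420,280),interpolation=cv2.INTER_CUBIC)
b=cv2.resize(cv2.imread('pics/s4.png')[190:290,180:330],(420,280),interpolation=cv2.INTER_CUBIC)
w=cv2.imread('pics/w4.png')[130:420,130:430]
cv2.imwrite('pics/p4.png',np.hstack([np.vstack([a,b]),cv2.resize(w,(380,560),interpolation=cv2.INTER_CUBIC)]))
E
```

```text
tcp [568.2  23.6 164.5] shift [-103.4   -2.    -1.5] turn -0.001 F [ 0.1 -0.1 -0.8] w 18.5 gf 39.1 t 4.9333 q6 -0.41 tilt 0.02
```

View pics/p4.png

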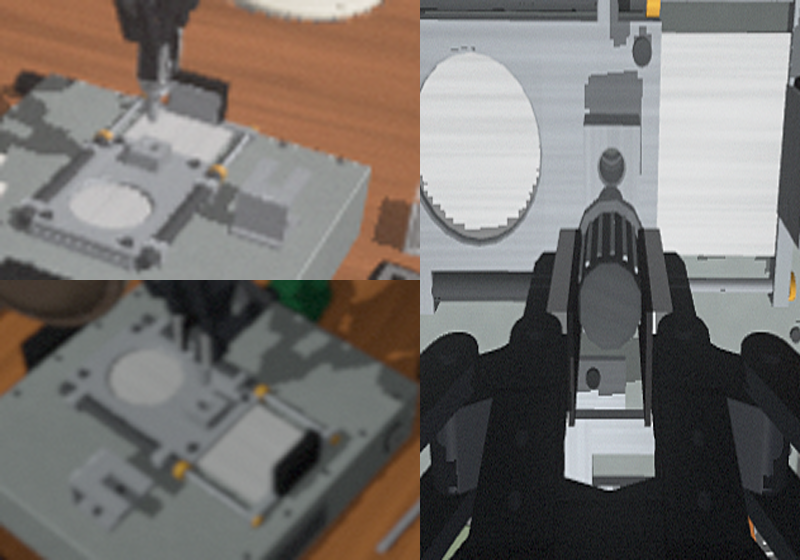

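The pin is out of the bore and hanging upright in the grip. The bore is visible at full-scale (281.5,215), the shank foot at (281.5,228) and the knob top at (280,288). I'll check its tilt and offset.

```bash
python3 - <<'E'
from h import *
c=load('w4')
print('bore',onz(c,(281.5,215.4),98.5),'foot front',onz(c,(281.5,227.5),126),'knob',onz(c,(280,288),183))
print(proj(c,[[567.7,21.5,126],[567.7,21.5,183],[567.7,21.5,153]]).round(1))
todo(578.3,126.5,166,-.08)
E
```

```text
bore [567.77382276  21.50349532  98.5       ] foot front [567.68517977  18.72396982 126.        ] knob [568.69243834  21.03054285 183.        ]
[[281.9 232.5]
 [282.8 288.9]
 [282.2 254.6]]
tcp [567.8  23.5 163.6] shift [-103.5   -2.3   -2.4] turn 0.001 F [ 0.1  0.2 -2.4] w 18.5 gf 39.1 t 5.0833 q6 -0.41 tilt 0.08
```

Request:
pendant(
  ticks=[
    {"sx":-8},
    {"sx":-24},
    {"sx":-44, "sy":-0.5},
    {"sx":-64, "sy":-1},
    {"sx":-82, "sy":-1.5},
    {"sx":-96, "sy":-1.5},
    {"sx":-103, "sy":-1.5},
    {"sx":-105, "sy":-1.5},
    {"sx":-105, "sy":-1.5},
    {"sx":-105, "sy":-1.5},
  ],
)

```text
time: 5.92
ee_pos: [577.8, 127.7, 164.2]
orientation: [2.131, -2.307, -0.0]
ft_force: [0.4, -0.7, -2.0]
grip_width: 18.2
grip_force: 39.1
```

```bash
python3 - <<'E'
from h import *
todo(578,128.5,166,-.08)
c=snap('wrist','w5'); snap('side','s5'); snap('scene','c5')
a=cv2.resize(cv2.imread('pics/c5.png')[180:260,290:410],(420,280),interpolation=cv2.INTER_CUBIC)
b=cv2.resize(cv2.imread('pics/s5.png')[200:300,170:320],(420,280),interpolation=cv2.INTER_CUBIC)
w=cv2.imread('pics/w5.png')[180:330,230:330]
cv2.imwrite('pics/p5.png',np.hstack([np.vstack([a,b]),cv2.resize(w,(373,560),interpolation=cv2.INTER_CUBIC)]))
print(proj(c,[[577.5,126,183],[577.5,126,126],[577.5,126,105]]),proj(c,box2w([590.1,20.7,-.08,-1],[[-12.5,98.5,106],[-12.5,111.5,106],[-45,98.5,106],[-45,111.5,106]])))
E
```

```text
tcp [577.8 127.7 164.2] shift [-0.8 -0.1 -1.8] turn 0.001 F [ 0.4 -0.7 -2. ] w 18.2 gf 39.1 t 5.9167 q6 -0.57 tilt 0.04
[[282.3634689  290.47165787]
 [281.51007203 233.63365946]
 [281.30669155 220.06625645]] [[266.35086307 210.96883815]
 [266.57456778 232.44136787]
 [323.76974424 210.96186919]
 [323.02611317 232.44280223]]
```

View pics/p5.png

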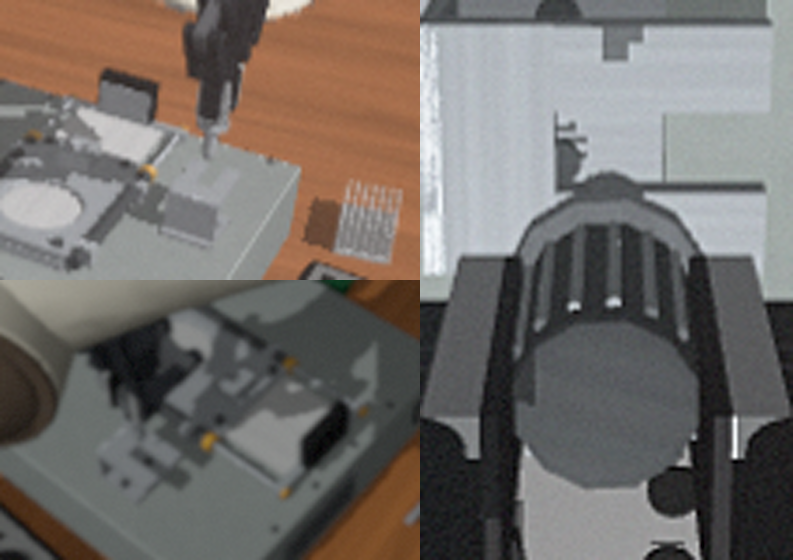

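In this view the slot spans rows 210 to 231 (centre 220.5) and ends at column 266. The pin axis comes out about 0.8 mm short in y and fine in x. I'll nudge it and lower.

Request:
pendant(
  ticks=[
    {"sx":-0.8, "sz":2},
    {"sx":-0.8, "sz":8},
    {"sx":-0.8, "sz":17},
    {"sx":-0.8, "sz":26},
    {"sx":-0.8, "sz":33},
    {"sx":-0.8, "sz":38},
    {"sx":-0.8, "sz":41},
    {"sx":-0.8, "sz":43},
    {"sx":-0.8, "sz":44},
    {"sx":-0.8, "sz":44},
  ],
)

```text
time: 6.9
ee_pos: [578.2, 129.0, 120.3]
orientation: [-2.132, 2.307, -0.0]
ft_force: [-0.5, 0.7, -0.6]
grip_width: 18.5
grip_force: 39.1
```

Request:
pendant(
  ticks=[
    {"sz":1},
    {"sz":2},
    {"sz":2.5},
    {"sz":3},
    {"sz":3},
    {"sz":3},
  ],
)

```text
time: 7.4
ee_pos: [578.1, 129.0, 117.4]
orientation: [-2.132, 2.307, -0.0]
ft_force: [0.2, 0.8, -0.3]
grip_width: 18.7
grip_force: 39.1
```

Request:
pendant(
  ticks=[
    {"sz":0.4},
    {"sz":0.8},
    {"sz":0.8},
    {"sz":0.8},
  ],
)

```text
time: 7.73
ee_pos: [578.1, 129.0, 116.6]
orientation: [-2.132, 2.307, -0.0]
ft_force: [0.6, -0.1, -0.9]
grip_width: 18.4
grip_force: 39.1
```

Request:
pendant(
  ticks=[
    {"sz":0.4},
    {"sz":0.4},
    {"sz":0.4},
  ],
)

```text
time: 7.98
ee_pos: [578.2, 129.0, 116.6]
orientation: [-2.132, 2.307, -0.0]
ft_force: [-1.1, -0.1, 2.8]
grip_width: 18.4
grip_force: 39.2
```

Contact shows: Fz went from −0.9 to +2.8 N and the descent stopped at 116.6 as expected. I'll release and rise.

Request:
pendant(
  ticks=[
    {},
    {},
    {},
    {},
    {},
  ],
  jaw=45,
)

```text
time: 8.4
ee_pos: [578.1, 129.0, 116.0]
orientation: [2.132, -2.307, -0.0]
ft_force: [0.5, -0.8, 0.0]
grip_width: 44.7
grip_force: 0.0
```

Request:
pendant(
  ticks=[
    {"sz":-4},
    {"sz":-14},
    {"sz":-30},
    {"sz":-48},
    {"sz":-66},
    {"sz":-80},
    {"sz":-88},
    {"sz":-90},
    {"sz":-90},
  ],
)

```text
time: 9.15
ee_pos: [578.2, 129.1, 206.8]
orientation: [-2.131, 2.306, -0.0]
ft_force: [-0.3, 0.2, -0.4]
grip_width: 44.9
grip_force: 0.0
```

```bash
python3 - <<'E'
from h import *
todo(475,30,180,-.078)
c=snap('wrist','w6'); snap('side','s6'); snap('scene','c6')
a=cv2.resize(cv2.imread('pics/c6.png')[190:270,300:420],(420,280),interpolation=cv2.INTER_CUBIC)
b=cv2.resize(cv2.imread('pics/s6.png')[210:310,170:320],(420,280),interpolation=cv2.INTER_CUBIC)
w=cv2.imread('pics/w6.png')[150:350,210:343]
cv2.imwrite('pics/p6.png',np.hstack([np.vstack([a,b]),cv2.resize(w,(372,560),interpolation=cv2.INTER_CUBIC)]))
E
```

```text
tcp [578.2 129.1 206.8] shift [106.9  95.1  26.6] turn -0.001 F [-0.3  0.2 -0.4] w 44.9 gf 0.0 t 9.15 q6 -0.57 tilt 0.08
```

View pics/p6.png

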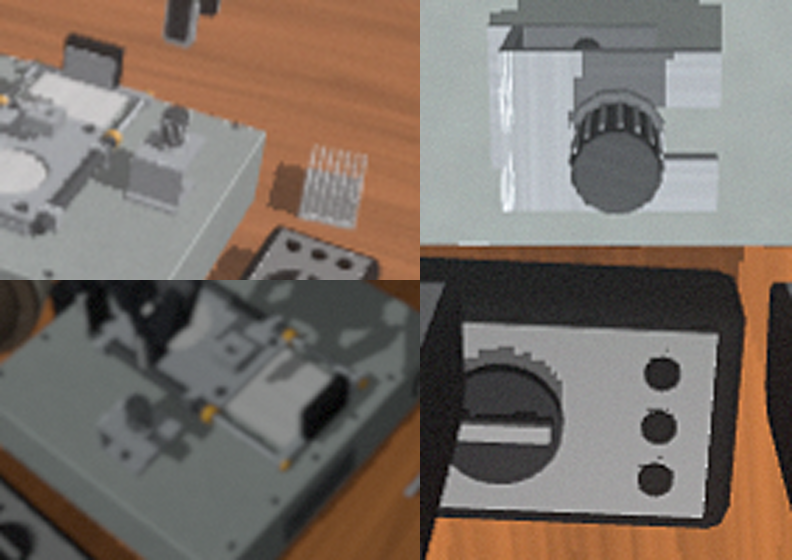

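The pin hangs upright in the keeper slot with its collar on the lip and the gripper clear: knob at crop (617,175), slot edges at rows 105 and 155. All 10 views are used, so from here I'll work from numbers. Next is the grip.

```bash
python3 - <<'E'
from h import *
c=load('w6'); print('knob parked',onz(c,(280.4,212.5),135).round(1))
todo(475.6,29.3,170,-.078);todo(475.6,29.3,91,-.078)
E
```

```text
knob parked [578.5 127.1 135. ]
tcp [577.5 128.8 205. ] shift [107.2  93.6  35.3] turn -0.001 F [-0.2  0.2  0.3] w 44.9 gf 0.0 t 9.3 q6 -0.57 tilt 0.13
tcp [577.5 128.8 205. ] shift [107.1  93.4 114.3] turn -0.001 F [-0.2  0.2  0.3] w 44.9 gf 0.0 t 9.3 q6 -0.57 tilt 0.13
```

Request:
pendant(
  ticks=[
    {"sx":8, "sy":7, "sz":2},
    {"sx":27, "sy":24, "sz":8},
    {"sx":52, "sy":46, "sz":16},
    {"sx":76, "sy":68, "sz":24},
    {"sx":94, "sy":84, "sz":32},
    {"sx":103, "sy":92, "sz":36},
    {"sx":107, "sy":95, "sz":37},
    {"sx":107, "sy":95, "sz":37},
  ],
  jaw=50,
)

```text
time: 9.97
ee_pos: [474.1, 29.1, 168.6]
orientation: [2.13, -2.307, -0.001]
ft_force: [0.6, 0.6, 0.1]
grip_width: 50.3
grip_force: 0.0
```

```bash
python3 - <<'E'
from h import *
c=snap('wrist','w7'); p=[589.8,19.9,-.08,-1.5]
q=proj(c,box2w(p,[[-121,0,118.5],[-109,0,118.5],[-109,0,84],[-121,-25,118.5],[-121,25,118.5]])); print(q.round(1).tolist(),box2w(p,[-115,0,118.5]))
g=c['frame'].mean(2); v=int(q[0,1])
for r in (v-8,v,v+8): print(r,g[r,230:345:3].astype(int).tolist())
u=int((q[0,0]+q[1,0])/2); print(u,[(r,int(g[r,u])) for r in range(v-60,v+60,4)])
todo(475.6,29.3,91,-.078)
E
```

```text
[[289.9, 227.8], [268.2, 227.8], [269.7, 208.8], [290.3, 183.8], [289.6, 268.9]] [[475.16780378  29.09018981 117.        ]]
219 [219, 220, 222, 221, 221, 220, 221, 221, 223, 221, 221, 220, 179, 46, 56, 55, 57, 52, 57, 45, 176, 174, 167, 166, 167, 144, 75, 116, 109, 105, 111, 115, 119, 119, 116, 113, 113, 119, 119]
227 [219, 219, 219, 219, 220, 219, 218, 216, 220, 220, 218, 210, 181, 45, 55, 60, 56, 54, 56, 45, 185, 167, 166, 166, 171, 143, 83, 118, 113, 106, 109, 113, 118, 119, 115, 114, 115, 114, 119]
235 [214, 214, 213, 218, 213, 217, 217, 217, 216, 213, 215, 213, 183, 45, 58, 59, 62, 54, 52, 46, 154, 65, 69, 173, 168, 136, 84, 115, 116, 100, 113, 112, 117, 120, 119, 113, 115, 113, 121]
279 [(167, 111), (171, 90), (175, 40), (179, 39), (183, 42), (187, 49), (191, 54), (195, 53), (199, 49), (203, 56), (207, 51), (211, 55), (215, 56), (219, 56), (223, 61), (227, 55), (231, 54), (235, 58), (239, 55), (243, 57), (247, 56), (251, 60), (255, 58), (259, 59), (263, 61), (267, 54), (271, 60), (275, 98), (279, 138), (283, 160)]
tcp [475.3  29.8 169.1] shift [ 0.4 -0.4 78.1] turn -0.001 F [-0.6  0.5 -0.3] w 50.2 gf 0.0 t 10.0167 q6 -0.48 tilt 0.02
```

The grip top lies at columns 268–288 against predicted 268–290, so the centre is x≈475.6. I'll descend and close.

Request:
pendant(
  ticks=[
    {"sy":-1, "sz":6},
    {"sy":-1, "sz":20},
    {"sy":-1, "sz":38},
    {"sy":-1, "sz":54},
    {"sy":-1, "sz":66},
    {"sy":-1, "sz":73},
    {"sy":-1, "sz":77},
    {"sy":-1, "sz":78},
    {"sy":-1, "sz":78},
  ],
)

```text
time: 10.77
ee_pos: [476.5, 30.0, 91.2]
orientation: [-2.132, 2.307, -0.0]
ft_force: [-0.0, 0.7, 0.4]
grip_width: 50.2
grip_force: 0.0
```

Request:
pendant(
  ticks=[
    {},
    {},
    {},
    {},
    {},
    {},
    {},
    {},
    {},
  ],
  jaw=4,
  grip_force=60,
)

```text
time: 11.52
ee_pos: [474.6, 29.8, 91.7]
orientation: [2.13, -2.308, -0.002]
ft_force: [-5.5, 3.7, 4.9]
grip_width: 10.6
grip_force: 59.3
```

```bash
python3 - <<'E'
from h import *
todo(475.6,29.3,91,-.078); c=snap('wrist','w8'); todo(0,0,0,-.078)
E
```

```text
tcp [474.6  29.8  91.7] shift [ 0.4 -1.   0.7] turn -0.002 F [-5.5  3.7  4.9] w 10.6 gf 59.3 t 11.5167 q6 -0.48 tilt 0.12
tcp [474.6  29.8  91.7] shift [ 67.7 470.5  92.6] turn -0.002 F [-4.9  1.8  5.5] w 10.8 gf 59.3 t 11.5667 q6 -0.48 tilt 0.12
```

The gate is against its shut stop: it pushes the tool with −5.5 N in x. Zero is therefore at ee ≈ (474.6, 29.8). I'll pull along tool +y.

Request:
pendant(
  ticks=[
    {"sy":1},
    {"sy":4},
    {"sy":8},
    {"sy":13},
    {"sy":18},
    {"sy":23},
    {"sy":27},
    {"sy":30},
    {"sy":32},
    {"sy":33},
  ],
)

```text
time: 12.4
ee_pos: [445.5, 32.3, 91.7]
orientation: [-2.129, 2.304, -0.006]
ft_force: [8.9, -6.4, -5.0]
grip_width: 10.9
grip_force: 58.4
```

Request:
pendant(
  ticks=[
    {},
    {},
    {},
    {},
  ],
)

```text
time: 12.73
ee_pos: [445.6, 32.3, 91.7]
orientation: [-2.129, 2.304, -0.005]
ft_force: [7.6, -5.9, -4.1]
grip_width: 10.7
grip_force: 58.6
```

```bash
python3 - <<'E'
from h import *
c=snap('wrist','w9'); todo(0,0,0,-.078); w=load('w8'); s=manip.state()
d=s['ee_pos']-np.array([474.6,29.8,91.7]); print('travel',d@[-.997,.079,0],d)
for n in ('w8','w9'):
    k=load(n); p=[589.8,19.9,-.08,-1.5]
    q=proj(k,box2w(p,[[x,-12,86] for x in range(-10,90,3)])).round().astype(int); g=k['frame'].mean(2)
    print(n,[(x,int(g[b-1:b+2,a].mean())) if 0<=a<560 and 0<=b<420 else None for x,(a,b) in zip(range(-10,90,3),q)])
E
```

```text
tcp [445.7  32.3  91.7] shift [ 67.3 442.3  89.2] turn -0.001 F [ 8.1 -4.2 -3.9] w 10.9 gf 58.6 t 12.7833 q6 -0.52 tilt 0.32
travel 29.01792244279156 [-2.89051345e+01  2.52535920e+00  1.41072181e-02]
w8 [(-10, 89), (-7, 126), (-4, 182), (-1, 182), (2, 181), None, None, None, None, None, None, None, None, None, None, None, None, None, None, None, None, None, None, None, None, None, None, None, None, None, None, None, None, None]
w9 [None, None, None, None, None, None, None, None, None, None, None, None, None, None, None, None, None, None, None, None, None, None, None, None, None, None, None, None, None, None, None, None, None, None]
```

Request:
pendant(
  ticks=[
    {"sx":0.3, "sy":1},
    {"sx":0.5, "sy":2},
    {"sx":0.5, "sy":3},
    {"sx":0.5, "sy":3},
    {"sx":0.5, "sy":3},
    {"sx":0.5, "sy":3},
  ],
)

```text
time: 13.28
ee_pos: [443.1, 32.5, 91.7]
orientation: [-2.129, 2.303, -0.006]
ft_force: [8.3, -3.9, -5.1]
grip_width: 11.0
grip_force: 58.5
```

```bash
python3 - <<'E'
from h import *
snap('side','s9'); snap('scene','c9'); todo(0,0,0,-.078); s=manip.state()
d=s['ee_pos']-np.array([474.6,29.8,91.7]); print('travel',d@[-.997,.079,0],d)
p=[589.8,19.9,-.08,-1.5]; X=range(-10,94,4)
for n in ('s0','s9','c0','c9'):
    k=load({'s0':'side0','c0':'scene0'}.get(n,n)); g=k['frame'].mean(2).astype(np.float32)
    print(n); 
    for y in (-10,0,10):
        q=proj(k,box2w(p,[[x,y,84] for x in X])).astype(np.float32)
        v=cv2.remap(g,q[None,:,0].copy(),q[None,:,1].copy(),cv2.INTER_LINEAR)[0]; print(y,[(x,int(a)) for x,a in zip(X,v)])
# grip displacement: black block in side view
for n in ('side0','s9'):
    k=load(n); g=k['frame'].mean(2).astype(np.float32); X2=np.arange(-175,-95,4)
    q=proj(k,box2w(p,[[x,-10,112] for x in X2])).astype(np.float32)
    print(n,[(int(x),int(a)) for x,a in zip(X2,cv2.remap(g,q[None,:,0].copy(),q[None,:,1].copy(),1)[0])])
E
```

```text
tcp [443.1  32.5  91.7] shift [ 67.4 439.7  88.8] turn -0.001 F [ 8.9 -3.2 -5.5] w 10.9 gf 58.5 t 13.3833 q6 -0.52 tilt 0.38
travel 31.658193431859683 [-3.15387297e+01  2.70987292e+00  1.45654226e-02]
s0
-10 [(-10, 80), (-6, 88), (-2, 107), (2, 124), (6, 131), (10, 134), (14, 141), (18, 151), (22, 153), (26, 154), (30, 154), (34, 154), (38, 155), (42, 155), (46, 155), (50, 156), (54, 156), (58, 156), (62, 156), (66, 156), (70, 148), (74, 131), (78, 125), (82, 129), (86, 132), (90, 132)]
0 [(-10, 124), (-6, 129), (-2, 132), (2, 132), (6, 132), (10, 133), (14, 143), (18, 153), (22, 155), (26, 155), (30, 155), (34, 156), (38, 155), (42, 155), (46, 156), (50, 156), (54, 157), (58, 157), (62, 157), (66, 158), (70, 155), (74, 138), (78, 119), (82, 128), (86, 132), (90, 131)]
10 [(-10, 125), (-6, 128), (-2, 130), (2, 132), (6, 131), (10, 132), (14, 140), (18, 153), (22, 156), (26, 156), (30, 157), (34, 157), (38, 157), (42, 157), (46, 157), (50, 158), (5
[... 2485 characters left out ...]
), (22, 197), (26, 197), (30, 197), (34, 195), (38, 196), (42, 196), (46, 186), (50, 154), (54, 93), (58, 79), (62, 64), (66, 60), (70, 108), (74, 129), (78, 150), (82, 160), (86, 160), (90, 153)]
side0 [(-175, 65), (-171, 65), (-167, 66), (-163, 66), (-159, 66), (-155, 70), (-151, 103), (-147, 124), (-143, 121), (-139, 94), (-135, 81), (-131, 63), (-127, 26), (-123, 13), (-119, 16), (-115, 23), (-111, 51), (-107, 125), (-103, 156), (-99, 157)]
s9 [(-175, 57), (-171, 58), (-167, 58), (-163, 59), (-159, 59), (-155, 58), (-151, 57), (-147, 59), (-143, 61), (-139, 68), (-135, 79), (-131, 101), (-127, 131), (-123, 153), (-119, 163), (-115, 162), (-111, 159), (-107, 158), (-103, 159), (-99, 158)]
```

Travel reads 31.7 mm from the shut stop. Both cameras show the blade's rear edge within a millimetre or two of the port's middle. I'll add a small trim, settle and check steadiness.

Request:
pendant(
  ticks=[
    {"sy":0.4},
    {"sy":0.4},
    {"sy":0.4},
    {"sy":0.4},
    {"sy":0.4},
    {"sy":0.4},
    {"sy":0.4},
    {"sy":0.4},
    {"sy":0.4},
    {"sy":0.4},
  ],
)

```text
time: 14.22
ee_pos: [442.8, 32.5, 91.7]
orientation: [-2.129, 2.303, -0.006]
ft_force: [8.7, -3.2, -4.5]
grip_width: 11.1
grip_force: 58.5
```

```bash
python3 - <<'E'
from h import *
s=manip.state(); print((s['ee_pos']-np.array([474.6,29.8,91.7]))@[-.997,.079,0], np.abs(s['joint_vel']).max())
c=load('w6'); k=snap('scene','c10'); p0,p1=load('c6'),k
# parked pin unchanged between c6 and now (patch round the knob in scene view)
u,v=proj(k,[578.5,126.8,120])[0].astype(int); a=[x['frame'][v-14:v+12,u-10:u+11].astype(float) for x in (p0,p1)]
print('pin patch diff',np.abs(a[0]-a[1]).mean())
E
```

```text
31.92630652232679 0.0008782427036533977
pin patch diff 6.1361416361416365
```

```bash
python3 -c "
from workcell import manip
print(manip.hand_in())"
```

```text
the job is handed in; nothing more can be done
None
```

The pin is parked upright in the keeper's notch and released, and the gate is held steady by its grip at about 31.9 mm of travel (half is 32). The job was handed in at about 14 s; no verdict was printed.

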